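# Let the walnuts out and ease the lid shut

### The job

With the fingertips, press the yellow lever of the green walnut dispenser all the way down and keep it down until all three walnuts have rolled into the aluminium tray. Then let the lever rise slowly under your fingertips until the red lid is fully shut, without letting it slam, and take your hand away. Do not grasp, touch or move the lid, the walnuts, the tray or anything else on the table.

Things in the scene. Friction and masses are not known exactly. Their poses are not given: they have to be found in the camera images.
- dispenser: green dispenser fixed to the table; base plate 110 x 170 mm, housing 60 mm wide (x) and 135 mm long (y from -60 to +75 mm), 161 mm high with its lid. Origin: on the table under the housing. z up; +y points to the lever side, -y to the chute, whose mouth is 170 mm from the origin and 55 mm above the table. Its place varies and it is turned by up to half a radian.
- lever_pad (a point): centre of the upper face of the yellow pad (60 mm along the dispenser's x, 55 mm, 8 mm thick) at the lever's free end; moves with it. Lever up: 202 mm from the dispenser's origin along +y, 107 mm above the table, pad sloping up outwards by 0.20 rad. Fully down: 202 mm, 55 mm above the table, sloping down by 0.25 rad. Shut fingertips pointing down can press it.
- lever (a joint): lever angle in rad: 0 up (rest), 0.45 fully down at its stop. It turns about the dispenser's x axis, at y = +90 mm and 80 mm up; the pad's centre is 115 mm from that axis. No catch: the lid's weight pushes it back up with about 2 to 6 N at the pad, and it springs back at once if let go.
- lid (a joint): angle of the red lid in rad, 0 shut, 0.9 fully open. A rod links it to the lever: it always turns by twice the lever's angle and is hardly damped. Shutting faster than 1.5 rad/s (the lever pad rising at some 85 mm/s) is a slam; let go, it falls much faster than that.
- lid_edge (a point): middle of the free front edge of the red lid (74 x 145 mm, with a gate 63 mm deep hanging from this edge that holds the walnuts back), 142 mm from the lid's hinge, which lies along the dispenser's x axis at y = +75 mm, 155 mm up. The edge rises to about 270 mm above the table when fully open.
- walnut1: brown walnut, a ball 34 mm across, origin at its centre; at the start on the sloping chute behind the lid's gate, in line with the other two. With the lid well open they roll out by themselves within about 2 s.
- walnut2: second walnut, the same
- walnut3: third walnut, the same
- tray: open aluminium tray, 180 x 230 mm (its x and y), 40 mm high, walls 4 mm, loose, 0.5 kg, standing under the chute's mouth. Origin: centre of its underside.
- timer: red round kitchen timer, 64 mm across, 40 mm high, loose, beside the lever, about 110 mm from the pad. Origin: centre of its underside. Leave alone.
- turntable: round pale wood turntable, 240 mm across, 28 mm high, with the spoons and the rolling pin on it; origin: centre of its underside. Leave alone.
- spoon1: white porcelain spoon, 140 mm, on the turntable. Leave alone.
- spoon2: second white porcelain spoon on the turntable. Leave alone.
- rolling_pin: tapered wooden rolling pin, 260 mm long, 28 mm thick, lying on the turntable. Origin: its centre. Leave alone.
- bowl: blue bowl, 110 mm across, 50 mm high; origin: centre of its underside. Leave alone.

How it is judged:
On the way, in this order (a step that is already met when the one before it is completed fails the run):
1. the lever is pressed all the way down (lid open) while all three walnuts lie in the tray (value of joint lever above 0.38 rad and x of walnut1 in the frame of tray between -0.088 and 0.088 m and y of walnut1 in the frame of tray between -0.113 and 0.113 m and z of each of walnut1, walnut2, walnut3 in the frame of tray below 0.035 m and x of walnut2 in the frame of tray between -0.088 and 0.088 m and y of walnut2 in the frame of tray between -0.113 and 0.113 m and x of walnut3 in the frame of tray between -0.088 and 0.088 m and y of walnut3 in the frame of tray between -0.113 and 0.113 m), for 0.2 s.
2. the lid is shut again (value of joint lid below 0.04 rad), for 0.2 s.
At the end, for the whole second after the job is handed in: The lid is shut (within 0.04 rad) and still, the lever is up (within 0.03 rad) and all three walnuts lie at rest in the tray (value of joint lid below 0.04 rad and value of joint lever below 0.03 rad and velocity of joint lid between -0.05 and 0.05 rad/s and x of walnut1 in the frame of tray between -0.088 and 0.088 m and y of walnut1 in the frame of tray between -0.113 and 0.113 m and z of each of walnut1, walnut2, walnut3 in the frame of tray below 0.035 m and x of walnut2 in the frame of tray between -0.088 and 0.088 m and y of walnut2 in the frame of tray between -0.113 and 0.113 m and x of walnut3 in the frame of tray between -0.088 and 0.088 m and y of walnut3 in the frame of tray between -0.113 and 0.113 m and linear speed of each of walnut1, walnut2, walnut3 below 0.03 m/s); the robot touches nothing.
It fails at once if the lid slams: it shuts faster than 1.5 rad/s over the last half radian (value of joint lid below 0.5 rad and velocity of joint lid below -1.5 rad/s).
It fails at once if the robot touches the lid (over 1 N) instead of working it by the lever (contact force between any of the fingers, the arm and lid above 1 N).
It fails at once if the robot touches a walnut, or a walnut is lifted above the dispenser (contact force between any of the fingers, the arm and walnut1 above 0.3 N or contact force between any of the fingers, the arm and walnut2 above 0.3 N or contact force between any of the fingers, the arm and walnut3 above 0.3 N or height (world z) of any of walnut1, walnut2, walnut3 above 0.2 m).
It fails at once if the tray is pushed aside or lifted (over 20 mm) (distance of tray from where it was at the start of the episode above 0.02 m).
It fails at once if the timer, turntable, a spoon, the rolling pin or the bowl is moved or lifted (over 20 mm) (distance of any of timer, turntable, spoon1, spoon2, rolling_pin, bowl from where it was at the start of the episode above 0.02 m).
It also fails if it takes over 42 s, if anything falls off the work surface, if the arm or the gripper's body presses on something with over 40 N, if the wrist force passes 120 N, or if a joint passes its speed limit or range.

### The arm

A 7-joint arm with a two-finger parallel gripper is mounted at the origin on the work surface. World frame = base frame: x ahead of the robot, y to its left, z up, the work surface at z = 0. Lengths are in m, angles in rad, forces in N, time in s.
With the tool pointing down it reaches from about 0.425 to 0.925 m from the base axis. Payload 6.8 kg.
Tool frame: the origin (TCP) lies at the very end of the fingers, on their centre line; the grasp point (between the pads) lies 19 mm behind it; z points along the fingers, y is the direction in which the jaws open and shut (so a half turn about z gives the same grasp; the last joint's range is limited). The gripper opens to 85 mm and grips with 20 to 120 N. Pads are 22 mm wide; open, the fingers measure 114 mm over their backs; the gripper's body (76 mm by 85 mm) begins 54 mm behind the grasp point. The pads swing forward as they close: fully open they stand 13 mm farther back than shut.
Start: joints at [1.23, 0.477, 0.022, 1.555, -0.011, 1.109, -0.083], TCP at [0.156, -0.657, 0.231] pointing down, gripper open.
Joint ranges: [-2.96, 2.96], [-0.34, 2.1], [-1.41, 1.46], [0.24, 2.44], [-1.37, 4.51], [0.17, 1.92], [-2.96, 2.96]. Speed limits (rad/s): [2.39, 2.39, 3.14, 3.14, 3.14, 3.14, 3.14].

### API

Orientations are given as a unit quaternion [w, x, y, z].
In Python, from station import bot gives the robot as it stands.
- The arm moves only by the tool move_arm, never from a script. Its argument "commands" is text: rows parted by semicolons, each of 7 numbers parted by spaces: the opening, from 0 (shut) to 1 (fully open), then the shift along the tool's x, y, z in cm, then the turn, a rotation vector about the tool's x, y, z in degrees. In form: gripper tx ty tz rx ry rz; .... A call has 1 to 12 rows; each row shifts and turns the commanded pose from where the row before left it, along the tool's axes as they then stand; what a row does not reach is not made up. A row lasts 1/12 s, in which the tool goes at most 41.7 mm and 7.16 degrees, less where a joint would pass 70% of its speed; a pose out of reach is approached as far as the arm can. A call with a gripper value outside its range is refused whole. The fingers move at their own pace and stop on an object; "force" is the grip in N (left out, the last holds). Time passes only in rows, so rows that do not move let the fingers close. It gives the time, the measured TCP pose, the force and the opening at its end, in the units of the state.
- bot.get_obs(): the state, without advancing time (a new reading comes with each control period).
- bot.read_camera(name): name is "scene" or "side" or "wrist"; returns a dict with "img" (480x640x3 uint8, red, green, blue), "K" (3x3 intrinsics, pixels), "rvec" (rotation vector, rad) and "tvec" (3), from world to camera coordinates, as OpenCV has them; the wrist camera has in their place "hand_eye" (4x4, takes a point from camera to tool coordinates, whose origin is the TCP and whose axes are the flange's). Camera axes: x right, y down, z forward; pixel columns grow to the right and rows downward; lengths in m; the calibration is good to about 2 mm. A picture is of the moment at which its call begins: read the wrist's pose just before it. There is no depth.
- bot.hand_in(): hands the job in, once; it reports no verdict.
The state is a dict: "t": time; "q": joint angles; "joint_vel": joint speeds; "joint_torque": joint torques, N m; "eef_pos": TCP position; "tool_rot": TCP orientation; "contact_force": force on the tool from outside, world axes, zero at the start; "torque": the same for the moment, N m; "gripper_width": opening from 0.0 (shut) to 1.0 (fully open).
Only numpy, scipy, OpenCV 4.12 (cv2) and the standard library are available. Lean on these libraries where they do the work, as an engineer would, in place of code of your own. Each camera call takes 0.05 s, during which the arm holds its last target. There are 200 camera calls.

## Working session

There is one attempt and no reset: what is moved stays moved. The work goes in short steps, Python scripts to look and compute and a tool call to move; the robot and the scene stay as the last step left them, time stands still between calls to the robot, and variables do not carry over. Pictures are saved under pics/ and viewed, about 8 in all and at most 12, crops included, and the job is handed in when it is done.

Besides the shell and the picture viewer there is one more tool, called after "Emit:" by a JSON object that holds its "api" and its "payload", one argument or row to a line. move_arm: Moves the arm, as the interface text tells. Its arguments: {"type":"object","properties":{"commands":{"type":"string"},"force":{"type":"number"}},"required":["commands"]}

```bash
mkdir -p pics
python3 - <<'E'
from station import bot
import cv2,numpy as np,pickle
o=bot.get_obs();print({k:np.round(v,3) for k,v in o.items()})
d={n:bot.read_camera(n) for n in("scene","side")}
pickle.dump(d,open("c.pkl","wb"))
for n in d:
    cv2.imwrite(f"pics/{n}0.png",d[n]["img"][...,::-1]); print(n,d[n]["K"].round(1).tolist(),d[n]["rvec"],d[n]["tvec"])
E
```

```text
{'t': np.float64(0.0), 'q': array([ 1.23 ,  0.478,  0.022,  1.556, -0.011,  1.109, -0.083]), 'joint_vel': array([-0.   ,  0.001,  0.002,  0.002,  0.002, -0.001,  0.   ]), 'joint_torque': array([-0.0000e+00, -5.9645e+01,  1.6080e+00, -2.8119e+01,  1.2000e-02,
        9.0000e-03, -0.0000e+00]), 'eef_pos': array([ 0.156, -0.656,  0.23 ]), 'tool_rot': array([-0.001,  0.993,  0.116, -0.   ]), 'contact_force': array([ 0.552,  0.117, -0.358]), 'torque': array([-0.064, -0.042, -0.017]), 'gripper_width': np.float64(0.999)}
scene [[455.8, 0.0, 318.5], [0.0, 455.8, 245.5], [0.0, 0.0, 1.0]] [ 2.27030495  0.58904553 -0.27014901] [-0.51853846 -0.03489276  1.20347145]
side [[583.8, 0.0, 324.0], [0.0, 583.8, 244.6], [0.0, 0.0, 1.0]] [ 0.59645009 -2.61015374  1.2062209 ] [0.53249119 0.19069127 1.37541754]
```

View pics/scene0.png

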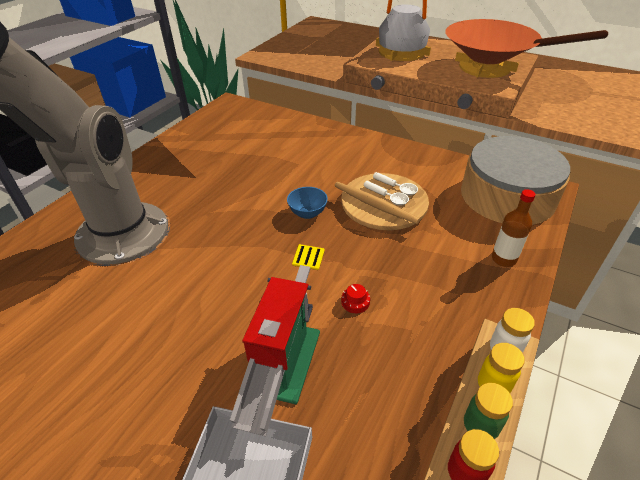

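View pics/side0.png

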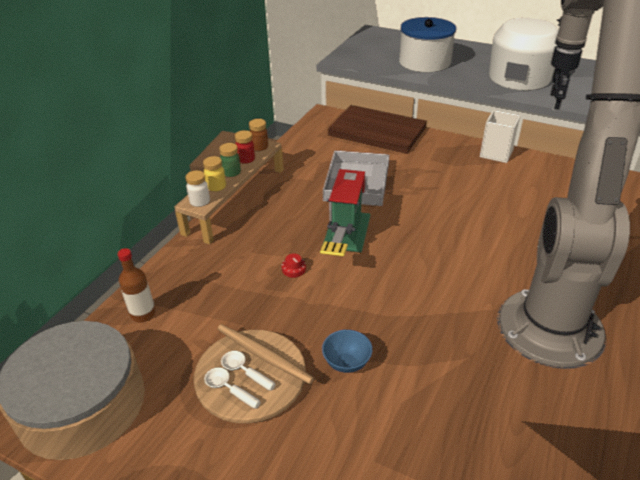

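The scene view shows the yellow pad at about (309,256), the red lid at (275,320) and the timer at (356,298). In the side view the pad is at (335,248) and the lid at (347,186). I'll measure the pad and the lever axis next.

```bash
cat > h.py <<'E'
import cv2,numpy as np
def ray(c,uv,z):
    R=cv2.Rodrigues(np.array(c["rvec"]))[0];C=-R.T@np.ravel(c["tvec"])
    d=R.T@np.linalg.inv(c["K"])@np.r_[uv,1.]
    return C+d*(z-C[2])/d[2]
def tri(a,ua,b,ub):
    P=[c["K"]@np.c_[cv2.Rodrigues(np.array(c["rvec"]))[0],np.ravel(c["tvec"])] for c in(a,b)]
    X=cv2.triangulatePoints(*P,np.array(ua,float),np.array(ub,float)).ravel();return X[:3]/X[3]
def blob(c,lo,hi,near,r,close=9):
    m=cv2.inRange(cv2.cvtColor(c["img"],cv2.COLOR_RGB2HSV),lo,hi)
    w=np.zeros_like(m);cv2.circle(w,near,r,255,-1);m&=w
    m=cv2.morphologyEx(m,cv2.MORPH_CLOSE,np.ones((close,close)))
    k=max(cv2.findContours(m,0,2)[0],key=cv2.contourArea);return k
def cen(k):
    M=cv2.moments(k);return np.array([M["m10"],M["m01"]])/M["m00"]
E
python3 - <<'E'
from h import *;import pickle
d=pickle.load(open("c.pkl","rb"));s,e=d["scene"],d["side"]
Y=((22,120,90),(35,255,255))
a=blob(s,*Y,(309,256),30);b=blob(e,*Y,(335,248),25)
print("pad",cen(a),cen(b),"tri",tri(s,cen(a),e,cen(b)),"plane",ray(s,cen(a),.107),ray(e,cen(b),.107))
q=cv2.boxPoints(cv2.minAreaRect(a));print(np.array([ray(s,p,.107) for p in q]).round(3))
q=cv2.approxPolyDP(cv2.convexHull(a),4,True)[:,0];print(q.tolist(),np.array([ray(s,p,.107) for p in q]).round(3))
Rd=((0,150,130),(8,255,255))
for c,n in((s,(275,310)),(e,(347,188))):
    k=blob(c,*Rd,n,60 if c is s else 25);h=cv2.approxPolyDP(cv2.convexHull(k),5,True)[:,0];print("lid",h.tolist(),np.array([ray(c,p,.161) for p in h]).round(3).tolist())
for c,n in((s,(356,298)),(e,(293,265))): print("timer",ray(c,cen(blob(c,*Rd,n,20)),.02))
for c,n in((s,(307,203)),(e,(347,352))): print("bowl",ray(c,cen(blob(c,(95,80,30),(125,255,255),n,35)),.03))
E
```

```text
pad [307.99667573 256.39770323] [333.30198337 248.18362124] tri [0.53092481 0.07073401 0.10179277] plane [0.53353562 0.06621106 0.107     ] [0.52837601 0.07627729 0.107     ]
[[0.516 0.028 0.107]
 [0.488 0.089 0.107]
 [0.552 0.105 0.107]
 [0.576 0.044 0.107]]
[[299, 244], [323, 248], [317, 269], [292, 264]] [[0.497 0.09  0.107]
 [0.549 0.104 0.107]
 [0.569 0.043 0.107]
 [0.515 0.03  0.107]]
lid [[308, 284], [284, 349], [245, 350], [242, 340], [271, 277]] [[0.599, -0.043, 0.161], [0.636, -0.184, 0.161], [0.582, -0.217, 0.161], [0.566, -0.203, 0.161], [0.529, -0.061, 0.161]]
lid [[364, 172], [356, 203], [329, 199], [340, 169]] [[0.563, -0.192, 0.161], [0.525, -0.051, 0.161], [0.595, -0.038, 0.161], [0.629, -0.178, 0.161]]
timer [0.64548027 0.08408814 0.02      ]
timer [0.6416667  0.09083215 0.02      ]
bowl [0.38244486 0.31365035 0.03      ]
bowl [0.39130633 0.29582804 0.03      ]
```

Emit:
{"api": "move_arm", "payload": {
  "commands": "0 1.3 -1.3 0 0 0 0;0 2.6 -2.6 0 0 0 0;0 2.6 -2.6 0 0 0 0;0 2.6 -2.6 0 0 0 0;0 2.6 -2.6 0 0 0 0;0 2.6 -2.6 0 0 0 0;0 2.6 -2.6 0 0 0 0;0 2.6 -2.6 0 0 0 0;0 2.6 -2.6 0 0 0 0;0 2.6 -2.6 0 0 0 0;0 2.6 -2.6 0 0 0 0;0 1.3 -1.3 0 0 0 0",
  "force": 30
}}

```text
t: 1.1
eef_pos: [0.3702, -0.3082, 0.2312]
tool_rot: [-0.001, 0.993, 0.119, 0.0]
contact_force: [-0.4, -0.5, 0.9]
gripper_width: 0.0
```

Emit:
{"api": "move_arm", "payload": {
  "commands": "0 1.1 -1.5 0 0 0 0;0 2.2 -3.0 0 0 0 0;0 2.2 -3.0 0 0 0 0;0 2.2 -3.0 0 0 0 0;0 2.2 -3.0 0 0 0 0;0 2.2 -3.0 0 0 0 0;0 2.2 -3.0 0 0 0 0;0 2.2 -3.0 0 0 0 0;0 2.2 -3.0 0 0 0 0;0 2.2 -3.0 0 0 0 0;0 2.2 -3.0 0 0 0 0;0 1.1 -1.5 0 0 0 0"
}}

```text
t: 2.1
eef_pos: [0.5281, 0.0695, 0.2313]
tool_rot: [-0.001, 0.993, 0.118, 0.0]
contact_force: [0.4, 0.4, -0.5]
gripper_width: -0.002
```

Run:
```python
from station import bot
import cv2,numpy as np
bot.read_camera("scene")
o=bot.get_obs();c=bot.read_camera("wrist");print(o["eef_pos"],o["tool_rot"],o["contact_force"]);cv2.imwrite("pics/w1.png",c["img"][...,::-1])
H=np.array(c["hand_eye"]);T=np.linalg.inv(H);p=c["K"]@(T@[0,0,.125,1])[:3];print("pixel of point 125mm below tcp",p[:2]/p[2])
```

```text
[0.52877925 0.07195621 0.23139929] [-1.92777684e-03  9.92785253e-01  1.19887118e-01  8.96263772e-04] [1.81885327 3.04706483 1.2912611 ]
pixel of point 125mm below tcp [322.84220277 238.94075994]
```

View pics/w1.png

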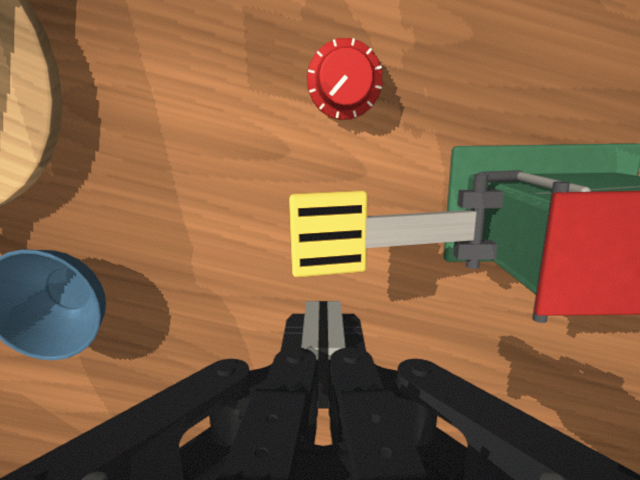

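The wrist view shows the pad centre at (329,234), against (323,239) for the point straight below the fingertips. That is an offset of about 4 mm, so I'll shift and descend.

Emit:
{"api": "move_arm", "payload": {
  "commands": "0 0.2 0 1.0 0 0 0;0 0.2 0 2.0 0 0 0;0 0 0 2.5 0 0 0;0 0 0 2.0 0 0 0;0 0 0 1.5 0 0 0;0 0 0 1.0 0 0 0;0 0 0 0.6 0 0 0;0 0 0 0.4 0 0 0;0 0 0 0.3 0 0 0;0 0 0 0.3 0 0 0;0 0 0 0.3 0 0 0;0 0 0 0.3 0 0 0"
}}

```text
t: 3.2
eef_pos: [0.5317, 0.0654, 0.1096]
tool_rot: [0.0, 0.993, 0.116, 0.001]
contact_force: [0.1, 0.5, 0.7]
gripper_width: -0.004
```

Emit:
{"api": "move_arm", "payload": {
  "commands": "0 0 0 0.3 0 0 0;0 0 0 0.3 0 0 0;0 0 0 0.4 0 0 0;0 0 0 0.4 0 0 0;0 0 0 0.4 0 0 0;0 0 0 0.4 0 0 0;0 0 0 0.4 0 0 0;0 0 0 0.4 0 0 0;0 0 0 0.4 0 0 0;0 0 0 0.4 0 0 0;0 0 0 0.4 0 0 0;0 0 0 0.4 0 0 0"
}}

```text
t: 4.2
eef_pos: [0.5319, 0.0658, 0.0634]
tool_rot: [-0.0, 0.993, 0.116, 0.001]
contact_force: [0.8, 1.5, 4.1]
gripper_width: -0.001
```

Emit:
{"api": "move_arm", "payload": {
  "commands": "0 0 0 0.3 0 0 0;0 0 0 0.3 0 0 0;0 0 0 0.2 0 0 0;0 0 0 0.1 0 0 0;0 0 0 0 0 0 0"
}}

```text
t: 4.62
eef_pos: [0.5324, 0.0649, 0.0571]
tool_rot: [0.001, 0.993, 0.116, 0.001]
contact_force: [-7.9, -1.1, 32.5]
gripper_width: 0.001
```

The fingers are at the stop, with 32 N on them. I'll hold while the walnuts roll out.

Emit:
{"api": "move_arm", "payload": {
  "commands": "0 0 0 0 0 0 0;0 0 0 0 0 0 0;0 0 0 0 0 0 0;0 0 0 0 0 0 0;0 0 0 0 0 0 0;0 0 0 0 0 0 0;0 0 0 0 0 0 0;0 0 0 0 0 0 0;0 0 0 0 0 0 0;0 0 0 0 0 0 0;0 0 0 0 0 0 0;0 0 0 0 0 0 0"
}}

```text
t: 5.62
eef_pos: [0.5324, 0.0648, 0.0571]
tool_rot: [0.001, 0.993, 0.116, 0.001]
contact_force: [-6.4, 0.1, 31.8]
gripper_width: 0.003
```

Emit:
{"api": "move_arm", "payload": {
  "commands": "0 0 0 0 0 0 0;0 0 0 0 0 0 0;0 0 0 0 0 0 0;0 0 0 0 0 0 0;0 0 0 0 0 0 0;0 0 0 0 0 0 0;0 0 0 0 0 0 0;0 0 0 0 0 0 0;0 0 0 0 0 0 0;0 0 0 0 0 0 0;0 0 0 0 0 0 0;0 0 0 0 0 0 0"
}}

```text
t: 6.62
eef_pos: [0.5325, 0.0649, 0.0571]
tool_rot: [0.001, 0.993, 0.116, 0.001]
contact_force: [-7.1, 0.6, 32.5]
gripper_width: 0.0
```

Run:
```python
from station import bot
import cv2,numpy as np
o=bot.get_obs();print(o["t"],o["eef_pos"],o["contact_force"])
a=bot.read_camera("scene")["img"][200:480,150:400];b=bot.read_camera("side")["img"][120:270,260:440]
a=cv2.resize(a,None,fx=1.6,fy=1.6);b=cv2.resize(b,(400,333))
m=np.zeros((448,800,3),np.uint8);m[:,:400]=a;m[:333,400:]=b
cv2.imwrite("pics/h1.png",m[...,::-1])
```

```text
6.6167 [0.53245473 0.0648504  0.05710599] [-7.11139741  0.55346901 32.49167791]
```

View pics/h1.png

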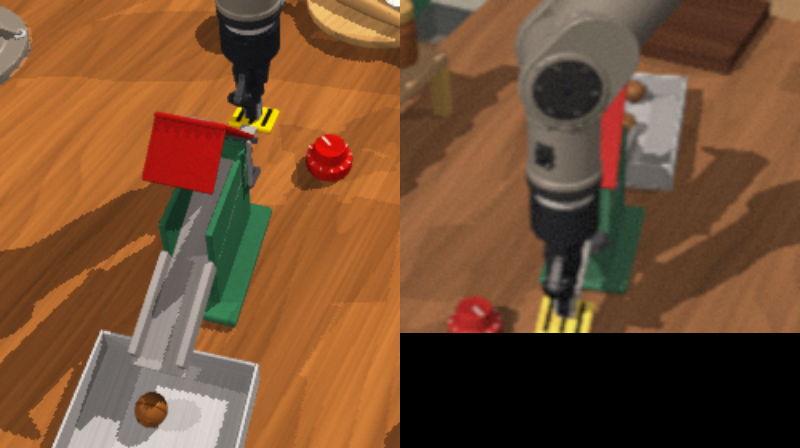

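The chute is empty and the lid is open. One walnut shows in the scene crop at (151,409), and two show in the side crop at (636,90) and (628,120). I'll hold longer and work out whether those are three different walnuts.

Emit:
{"api": "move_arm", "payload": {
  "commands": "0 0 0 0 0 0 0;0 0 0 0 0 0 0;0 0 0 0 0 0 0;0 0 0 0 0 0 0;0 0 0 0 0 0 0;0 0 0 0 0 0 0;0 0 0 0 0 0 0;0 0 0 0 0 0 0;0 0 0 0 0 0 0;0 0 0 0 0 0 0;0 0 0 0 0 0 0;0 0 0 0 0 0 0"
}}

```text
t: 7.72
eef_pos: [0.5324, 0.0649, 0.0571]
tool_rot: [0.001, 0.993, 0.116, 0.001]
contact_force: [-7.3, -0.3, 32.3]
gripper_width: -0.001
```

Run:
```python
from station import bot
from h import *
S=bot.read_camera("scene");E=bot.read_camera("side")
for c,(x0,y0,x1,y1) in((S,(180,360,320,480)),(E,(325,145,395,210))):
    m=cv2.inRange(cv2.cvtColor(c["img"],cv2.COLOR_RGB2HSV),(5,110,30),(18,255,220))
    m[:y0]=0;m[y1:]=0;m[:,:x0]=0;m[:,x1:]=0
    for k in cv2.findContours(m,0,2)[0]:
        if 12<cv2.contourArea(k)<1500: print(cen(k).round(0),cv2.contourArea(k),cv2.boundingRect(k),ray(c,cen(k),.02).round(3))
a=cv2.resize(S["img"][340:480,170:350],None,fx=3,fy=3,interpolation=2)[:,:400];b=cv2.resize(E["img"][130:230,325:395],None,fx=5,fy=5,interpolation=2)
m=np.zeros((500,800,3),np.uint8);m[:420,:400]=a;m[:500,400:750]=b
cv2.imwrite("pics/h2.png",m[...,::-1])
o=bot.get_obs();print(o["t"],o["contact_force"])
```

```text
[244. 456.] 319.5 (234, 445, 21, 22) [ 0.632 -0.318  0.02 ]
[362. 174.] 19.5 (360, 171, 6, 8) [ 0.645 -0.38   0.02 ]
[365. 161.] 50.0 (361, 157, 9, 9) [ 0.667 -0.455  0.02 ]
[386. 178.] 684.0 (361, 145, 34, 65) [ 0.57  -0.391  0.02 ]
7.8167 [-7.42715303 -0.93815401 32.34372287]
```

View pics/h2.png

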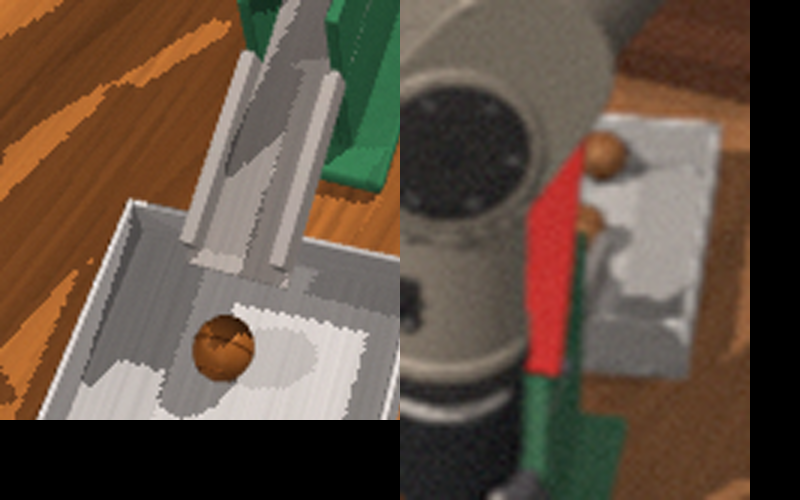

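There are three separate walnuts in the tray, at y of about -0.32, -0.38 and -0.455, and the first hasn't moved between views. Now I'll let the lever rise slowly, at 24 mm/s or less.

Emit:
{"api": "move_arm", "payload": {
  "commands": "0 0 0 -0.1 0 0 0;0 0 0 -0.2 0 0 0;0 0 0 -0.2 0 0 0;0 0 0 -0.2 0 0 0;0 0 0 -0.2 0 0 0;0 0 0 -0.2 0 0 0;0 0 0 -0.2 0 0 0;0 0 0 -0.2 0 0 0;0 0 0 -0.2 0 0 0;0 0 0 -0.2 0 0 0;0 0 0 -0.2 0 0 0;0 0 0 -0.2 0 0 0"
}}

```text
t: 8.82
eef_pos: [0.5309, 0.0654, 0.0774]
tool_rot: [-0.0, 0.993, 0.116, -0.0]
contact_force: [-0.7, 2.6, 4.1]
gripper_width: -0.002
```

Emit:
{"api": "move_arm", "payload": {
  "commands": "0 0 0 -0.2 0 0 0;0 0 0 -0.2 0 0 0;0 0 0 -0.2 0 0 0;0 0 0 -0.2 0 0 0;0 0 0 -0.2 0 0 0;0 0 0 -0.2 0 0 0;0 0 0 -0.2 0 0 0;0 0 0 -0.2 0 0 0;0 0 0 -0.1 0 0 0;0 0 0 -0.1 0 0 0;0 0 0 -0.1 0 0 0;0 0 0 -0.1 0 0 0"
}}

```text
t: 9.82
eef_pos: [0.5313, 0.0643, 0.0973]
tool_rot: [0.001, 0.993, 0.116, -0.0]
contact_force: [0.4, -1.5, 3.5]
gripper_width: -0.001
```

Emit:
{"api": "move_arm", "payload": {
  "commands": "0 0 0 -0.1 0 0 0;0 0 0 -0.1 0 0 0;0 0 0 -0.1 0 0 0;0 0 0 -0.1 0 0 0;0 0 0 -0.1 0 0 0;0 0 0 -0.1 0 0 0;0 0 0 -0.1 0 0 0;0 0 0 -0.1 0 0 0;0 0 0 -0.1 0 0 0;0 0 0 -0.1 0 0 0;0 0 0 -0.1 0 0 0;0 0 0 -0.1 0 0 0"
}}

```text
t: 10.82
eef_pos: [0.5306, 0.0665, 0.109]
tool_rot: [-0.001, 0.993, 0.117, -0.0]
contact_force: [-0.2, 0.7, -0.4]
gripper_width: -0.001
```

Emit:
{"api": "move_arm", "payload": {
  "commands": "0 0 0 -0.1 0 0 0;0 0 0 -0.1 0 0 0;0 0 0 -0.1 0 0 0;0 0 0 -0.1 0 0 0;0 0 0 -0.1 0 0 0;0 0 0 -0.1 0 0 0;0 0 0 -0.1 0 0 0;0 0 0 -0.1 0 0 0;0 0 0 -0.1 0 0 0;0 0 0 -0.1 0 0 0;0 0 0 -0.1 0 0 0;0 0 0 -0.1 0 0 0"
}}

```text
t: 11.82
eef_pos: [0.5313, 0.0653, 0.1214]
tool_rot: [-0.0, 0.993, 0.116, 0.0]
contact_force: [0.3, -0.5, 0.8]
gripper_width: -0.002
```

The fingers are clear of the pad. I'll go up, then back the way I came.

Emit:
{"api": "move_arm", "payload": {
  "commands": "0 0 0 -0.5 0 0 0;0 0 0 -1 0 0 0;0 0 0 -1.5 0 0 0;0 0 0 -1.5 0 0 0;0 0 0 -1.5 0 0 0;0 0 0 -1.5 0 0 0;0 0 0 -1.5 0 0 0;0 0 0 -1.5 0 0 0;0 0 0 -1 0 0 0;0 0 0 -0.5 0 0 0;0 -1 1.3 0 0 0 0;0 -1.6 2.2 0 0 0 0"
}}

```text
t: 12.82
eef_pos: [0.5146, 0.0278, 0.2419]
tool_rot: [-0.001, 0.993, 0.119, 0.001]
contact_force: [0.1, -0.2, -0.9]
gripper_width: 0.001
```

Emit:
{"api": "move_arm", "payload": {
  "commands": "0 -2.2 3 0 0 0 0;0 -2.2 3 0 0 0 0;0 -2.2 3 0 0 0 0;0 -2.2 3 0 0 0 0;0 -2.2 3 0 0 0 0;0 -2.2 3 0 0 0 0;0 -2.2 3 0 0 0 0;0 -2.2 3 0 0 0 0;0 -2.2 3 0 0 0 0;0 -1.1 1.5 0 0 0 0;0 0 0 0 0 0 0;0 0 0 0 0 0 0"
}}

```text
t: 13.82
eef_pos: [0.3757, -0.3008, 0.241]
tool_rot: [-0.0, 0.993, 0.115, -0.0]
contact_force: [1.1, 0.1, -0.2]
gripper_width: -0.002
```

Run:
```python
from station import bot
from h import *
o=bot.get_obs();W=bot.read_camera("wrist");S=bot.read_camera("scene");E=bot.read_camera("side")
print(o["t"],o["eef_pos"],o["contact_force"])
Y=((22,120,90),(35,255,255))
print("pad",cen(blob(S,*Y,(309,256),30)),cen(blob(E,*Y,(335,248),25)))
a=cv2.resize(W["img"],(400,300));b=cv2.resize(E["img"][120:270,260:440],(400,333));c=cv2.resize(S["img"][230:480,170:400],(276,300))
m=np.zeros((600,800,3),np.uint8);m[:300,:400]=a;m[:333,400:]=b;m[300:,:276]=c
cv2.imwrite("pics/f.png",m[...,::-1])
```

```text
13.8167 [ 0.37573581 -0.30083616  0.24103971] [ 1.12604328  0.0683117  -0.20787766]
pad [308.03345389 256.39541893] [333.3921945  248.18170186]
```

View pics/f.png

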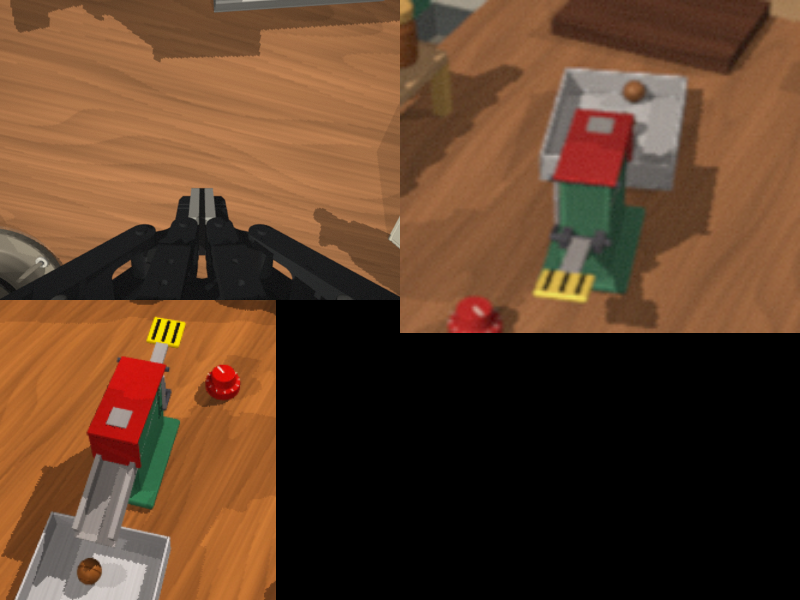

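```bash
python3 -c "
from station import bot
print(bot.hand_in())"
```

```text
the job is handed in; nothing more can be done
None
```

I pressed the lever down to its stop (about 32 N) and held it there for some 3 s. The walnuts rolled into the tray, and I handed the job in at about 14 s of the 42 s allowed.

- **Lowering the lid:** I let the lever rise at no more than 24 mm/s, with the fingers still in contact at 3.5–4 N on the way up. I then drew the hand clear and backed it away.
- **Lever and lid:** the pad is back within 0.1 px of its starting position in both fixed cameras, and the lid looks shut.
- **Contact at the end:** the reading was about 1 N, which is noise level, with the arm well clear.
- **Walnuts:** before releasing the lever I located three in the tray, at y of about -0.32, -0.38 and -0.455 m, and the chute was empty. No single picture showed all three. In the final pictures only two are visible, and I take the middle one to be hidden behind the shut lid.
- **Other objects:** the timer and tray look unmoved in the final pictures. I didn't re-check the bowl, turntable, spoons or rolling pin, but the arm met no unexpected force.

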